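Shut the grooming case and fold its latch home

TASK

The grooming case on the counter has been left open. With the fingertips only, push its lid fully shut, and after that push the latch flap on the lid's front edge down until it lies flat against the front of the case. Push gently, do not lift or carry anything, do not shove the case along the counter, leave the groomer, comb and tumbler where they are, and finish clear of everything.

Things in the scene. Friction and masses are not known exactly. Their poses are not given: they have to be found in the camera images.
- case: Hinged grey plastic case standing loose on the counter, about 1 kg; stays put under pushes of 4 N. Origin: centre of its underside; x to its back (hinge side), y along its width, z up; its front (-x) faces roughly to the robot. Shell 124 mm deep (x), 190 wide (y), 44 high; 57 high when shut. Lid hinge axis: along y at x = +62, z = 44 mm.
- lid (a joint): Lid angle, rad: 0 = fully shut, grows as it swings up and back; starts at 0.8 to 1.35. A shallow tray 124 mm deep, 190 wide; its flat outer face lies 13 mm above the hinge axis when shut. A stiff hinge (0.14 N m friction, 2 N or less at the front edge) holds it where it is left.
- lid_edge (a point): Middle of the lid's free front edge, on its outer (upper) face, 124 mm from the hinge axis; it turns with the lid, and its x and z axes are the case's own when the lid is shut.
- latch (a joint): Latch flap hinge angle in rad: 0 = folded down flat against the case front, grows as it swings out and up; about 1.57 = sticking straight on from the lid as a forward tongue. Starts at 1.1 to 1.5. A stiff hinge holds it where it is left (about 1 N at its end moves it).
- latch_end (a point): Middle of the flap's free end, outer face. The flap is a black plastic plate 50 mm wide (along case y, centred), 28 long, 4 thick, hinged along y on the lid's front edge: with the lid shut its axis is at case x = -63, z = 50 mm, so folded home it covers z = 22 to 50 mm, outer face at x = -67 mm.
- groomer: Matte grey body groomer standing upright, 36 by 44 mm foot, 148 mm tall, loose. Origin: centre of its foot. Leave alone.
- comb: Steel mustache comb lying flat, 120 by 26 by 5 mm, loose. Origin: centre of its underside. Leave alone.
- tumbler: Glass tumbler standing upright, rim radius 36 mm, 100 mm tall, loose. Origin: centre of its underside. Leave alone.

How it is judged:
By the outcome, as a careful person would: the job done as asked, in the order asked, and still so for the second after the job is handed in, with the robot touching nothing.
It also fails if it takes over 48 s, if anything falls off the work surface, if the arm or the gripper's body presses on something with over 40 N, if the wrist force passes 120 N, or if a joint passes its speed limit or range.

ROBOT

A 6-joint arm with a two-finger parallel gripper is mounted at the origin on the work surface. World frame = base frame: x ahead of the robot, y to its left, z up, the work surface at z = 0. Lengths are in m, angles in degrees, forces in N, time in s.
With the tool pointing down it reaches from about 0.325 to 0.775 m from the base axis. Payload 5.5 kg.
Tool frame: the origin (TCP) lies between the finger pads; the fingertips stand 14 mm ahead of it and the grasp point (between the pads) lies 5 mm behind it; z points along the fingers, y is the line along which they close (so a half turn about z gives the same grasp; the last joint's range is limited). The gripper opens to 85 mm and grips with 20 to 120 N. Pads are 22 mm wide; open, the fingers measure 114 mm over their backs; the gripper's body (76 mm by 85 mm) begins 54 mm behind the grasp point. The pads swing forward as they close: fully open they stand 13 mm farther back than shut.
Start: joints at [-74.582, 5.22, 70.514, -0, 104.267, -3.249], TCP at [0.192, -0.568, 0.245] pointing down, gripper open.
Joint ranges: [-164.24, 164.24], [-49.07, 125.15], [9.68, 141.18], [-86.29, 266.29], [3.28, 154.24], [-151.56, 151.56]. Speed limits (degrees/s): [147.25, 147.25, 172.46, 180, 180, 180].

INTERFACE

Orientations are given as [roll, pitch, yaw] about the fixed x, y, z axes, in that order (R = Rz(yaw) Ry(pitch) Rx(roll)).
In Python, from plant import robot, read_camera, finder gives the robot as it stands.
- The arm moves only by the tool drive_tool, never from a script. Its argument "motion" is a list of rows, each a list of 7 numbers: the shift along the world's x, y, z in m, then the turn, a rotation vector about the world's x, y, z in degrees, then the finger opening in m, from 0 to 0.0854. A call has 1 to 20 rows; each row shifts and turns the commanded pose from where the row before left it; what a row does not reach is not made up. A row lasts 1/12 s, in which the tool goes at most 41.7 mm and 7.16 degrees, less where a joint would pass 70% of its speed; a pose out of reach is approached as far as the arm can. A call with a gripper value outside its range is refused whole. The fingers move at their own pace and stop on an object; the grip force is fixed at half the most. Time passes only in rows, so rows that do not move let the fingers close. It gives the time, the measured TCP pose, the force, the opening and the grip force at its end, in the units of the state.
- robot.get_state(): the state, without advancing time (a new reading comes with each control period).
- read_camera(name): name is "scene" or "top"; returns a dict with "img" (420x560x3 uint8, blue, green, red), "depth" (420x560 float32, m along the optical axis (not along the pixel's ray), 0 where there is no reading), "mtx" (3x3 intrinsics, pixels), "R" (3x3) and "t" (3): a world point X has camera coordinates R X + t. Camera axes: x right, y down, z forward; pixel columns grow to the right and rows downward; lengths in m; the calibration is good to about 2 mm. A picture is of the moment at which its call begins.
- robot.hand_in(): hands the job in; it is judged then, once.
Trained networks look in the newest picture that a camera, given by its name, has taken for a name from the list of things; names that differ only in an ending like _2 or _b are one class to them, and where a whole thing is asked for, a point or a joint stands for the part that bears it (a point fixed in the world has none). Each returns a list of dicts, best first, with "score" (0 to 1); they miss things now and then, are a little off and sometimes report something else, mostly with a low value. They report only what shows in the picture. A call takes as long as a camera call.
- finder.boxes_of(camera, target): "centre" ([column, row] in pixels, amid what is visible of it).
- finder.pinpoint(camera, target): "centre" ([column, row] in pixels: a listed point, or the origin of a listed thing).
The state is a dict: "clock": time; "q": joint angles; "joint_vel": joint speeds; "joint_efforts": joint torques, N m; "ee_pos": TCP position; "eef_rot": TCP orientation; "wrist_force": force on the tool from outside, world axes, zero at the start; "ft_torque": the same for the moment, N m; "opening": opening from 0.0 (shut) to 1.0 (fully open); "gripper_force": force on a finger pad.
Only numpy, scipy, OpenCV 4.12 (cv2) and the standard library are available. Lean on these libraries where they do the work, as an engineer would, in place of code of your own. Each camera call takes 0.05 s, during which the arm holds its last target. There are 200 camera calls.

## Working session

There is one attempt and no reset: what is moved stays moved. The work goes in short steps, Python scripts to look and compute and a tool call to move; the robot and the scene stay as the last step left them, time stands still between calls to the robot, and variables do not carry over. Pictures are saved under pics/ and viewed, at most 10 in all, crops included, and the job is handed in when it is done.

Besides the shell and the picture viewer there is one more tool, called after "Request:" as name(argument=value, ...) on one line, values as JSON. drive_tool: Moves the arm, as the interface text tells. Its arguments: {"type":"object","properties":{"motion":{"type":"array"}},"required":["motion"]}

```bash
mkdir -p pics
cat > h.py <<'E'
import numpy as np, cv2
from plant import robot, read_camera, finder
def pt(c,px):
    u,v=int(round(px[0])),int(round(px[1]))
    d=c["depth"][max(0,v-1):v+2,max(0,u-1):u+2]; d=d[d>0]
    if not len(d): return None
    z=np.median(d)
    r=np.linalg.inv(c["mtx"])@[px[0],px[1],1]
    return np.round(c["R"].T@(r*z-c["t"]),4)
def cloud(c):
    h,w=c["depth"].shape
    u,v=np.meshgrid(np.arange(w),np.arange(h))
    P=np.stack([u,v,np.ones_like(u)],-1)@np.linalg.inv(c["mtx"]).T*c["depth"][...,None]
    return (P-c["t"])@c["R"]
E
python3 - <<'E'
from h import *
for n in("scene","top"):
    c=read_camera(n); cv2.imwrite(f"pics/{n}0.png",c["img"])
    print(n,"cam at",np.round(-c["R"].T@c["t"],3))
    for t in("case","lid","lid_edge","latch","latch_end","groomer","comb","tumbler"):
        for f in(finder.pinpoint,finder.boxes_of):
            try: r=f(n,t)[:1]
            except Exception as e: print(t,e); continue
            for o in r: print(t,f.__name__,np.round(o["centre"],1),round(o["score"],2),pt(c,o["centre"]))
print(robot.get_state())
E
```

```text
scene cam at [ 1.067 -0.583  0.849]
case call [233.8 270.4] 0.62 [ 0.5904 -0.2148  0.0922]
lid it knows: case, comb, groomer, latch_end, lid_edge, tumbler
lid call [239.8 243.6] 0.61 [ 0.5653 -0.1717  0.1149]
lid_edge call [231.9 218. ] 0.56 [ 0.5325 -0.1574  0.1542]
lid_edge call [241.3 242.4] 0.95 [ 0.5647 -0.1671  0.1142]
latch it knows: case, comb, groomer, latch_end, lid_edge, tumbler
latch call [224.8 217.2] 0.85 [ 0.5267 -0.1699  0.1622]
latch_end call [217.6 209.7] 0.87 [ 3.673e-01 -6.680e-02  2.000e-04]
latch_end call [220.3 217.1] 0.51 [ 0.525  -0.1794  0.1686]
groomer call [184.2 336.8] 0.85 [ 0.5915 -0.3533  0.024 ]
groomer call [177.8 319.4] 0.65 [ 0.592  -0.3559  0.087 ]
comb call [124.2 362.3] 0.79 [ 0.5382 -0.4568  0.0045]
comb call [121.6 364.3] 0.97 [ 0.5368 -0.4621  0.0026]
tumbler call [254.8 210.2] 0.6 [ 0.5339 -0.0963  0.1309]
tumbler call [258.6 186.7] 0.69 [0.4261 0.0203 0.052 ]
top cam at [0.365 0.005 0.946]
case call [365.1 217.8] 0.59 [ 0.5218 -0.1743  0.01  ]
case call [366.8 210.1] 0.83 [ 0.5403 -0.1788  0.0108]
lid it knows: case, comb, groomer, latch_en
[... 639 characters left out ...]
2 -0.0129  0.0066]
{'clock': 1.5, 'q': array([-7.45827981e+01,  5.21959533e+00,  7.05136866e+01,  6.49550576e-05,
        1.04265963e+02, -3.24752858e+00]), 'joint_vel': array([ 0.06982571,  0.02762382, -0.02835761,  0.07279598, -0.02469227,
       -0.0580582 ]), 'joint_efforts': array([-7.48459315e-04, -4.58458078e+01, -4.18082893e+01, -3.32225463e-04,
        7.52129454e-04, -8.63083812e-06]), 'ee_pos': array([ 0.19203322, -0.5684604 ,  0.245278  ]), 'eef_rot': array([ 1.79999243e+02, -2.00946326e-05,  1.86647464e+01]), 'wrist_force': array([ 0.48682611, -1.29380078, -0.26197522]), 'ft_torque': array([0.00409862, 0.03237071, 0.02581295]), 'gripper_force': 0.0, 'opening': 1.001691159684091}
```

View pics/scene0.png

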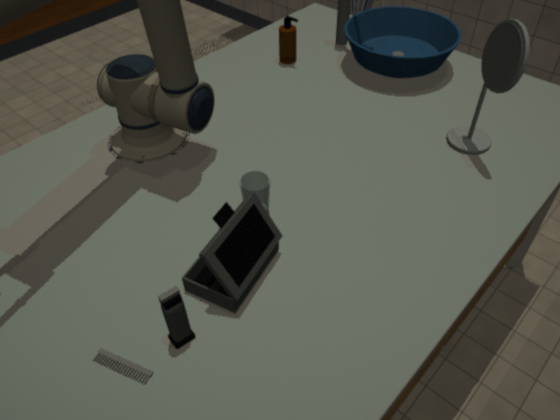

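View pics/top0.png

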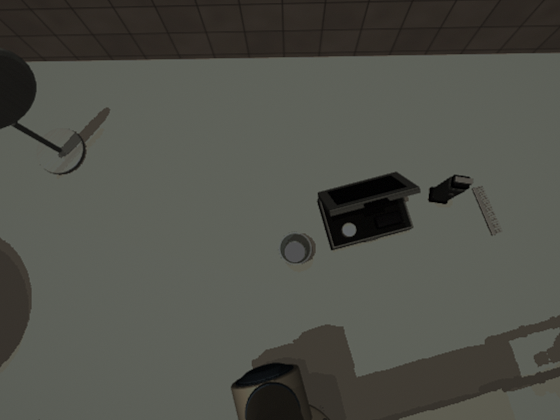

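The scene view shows the case open, with its outer lid face toward the camera around (240,243) and the black latch tongue at (224,215). The tumbler is at (255,190), the groomer at (178,318) and the comb at (122,365). In the top view, the shell's front rim runs from (332,247) to (411,229). Next I'll fit the case pose from depth.

```bash
cat > fit.py <<'E'
from h import *
from scipy.optimize import least_squares
def fit(x0, verbose=True):
    Ps=[]
    for n in("scene","top"):
        P=cloud(read_camera(n)).reshape(-1,3)
        c=np.array(x0[:2])
        m=(P[:,2]>.008)&(P[:,2]<.2)&(np.hypot(*(P[:,:2]-c).T)<.14)
        Ps.append(P[m])
    P=np.vstack(Ps)
    def box(Q,lo,hi):
        lo,hi=np.array(lo),np.array(hi)
        d=np.abs(Q-(lo+hi)/2)-(hi-lo)/2
        return np.linalg.norm(np.maximum(d,0),axis=1)+np.minimum(d.max(1),0)
    def res(p):
        x,y,a,th,la=p
        R=np.array([[np.cos(a),np.sin(a)],[-np.sin(a),np.cos(a)]])
        Q=np.c_[(P[:,:2]-[x,y])@R.T,P[:,2]]
        b=box(Q,[-.062,-.095,0],[.062,.095,.044]); b=np.where(b<0,b*.15,b) # inside is hollow
        L=Q-[.062,0,.044]; c,s=np.cos(th),np.sin(th)
        # rotate back: open lid dir (-c,s) -> (-1,0)
        L=np.c_[L[:,0]*c-L[:,2]*s, L[:,1], L[:,0]*s+L[:,2]*c]
        l=box(L,[-.124,-.095,0],[0,.095,.013])
        F=L-[-.125,0,.006]; e=np.array([-np.sin(la),-np.cos(la)]); nn=np.array([-np.cos(la),np.sin(la)])
        F=np.c_[F[:,[0,2]]@e,F[:,1],F[:,[0,2]]@nn]
        f=box(F,[0,-.025,0],[.028,.025,.004])
        A=np.c_[b,l,f]; return A[np.arange(len(A)),np.abs(A).argmin(1)]
    best=None
    for dth in(-.25,0,.25):
        q=np.array(x0,float);q[3]+=dth
        r=least_squares(res,q,loss="soft_l1",f_scale=.003,x_scale=[.01,.01,.05,.1,.1])
        if best is None or r.cost<best.cost:best=r
    p=best.x
    e=res(p); print("n",len(P),"pose x,y,yawdeg,lid,latch",np.round([*p[:2],np.degrees(p[2]),*p[3:]],4),"med|e|",np.median(abs(e)).round(4),"frac<4mm",np.mean(abs(e)<.004).round(2))
    return p,P
E
python3 - <<'E'
from fit import *
p,P=fit([.545,-.175,np.radians(-10),1.05,1.3])
x,y,a,th,la=p
C=lambda X,Z,Y=0:np.round([x+X*np.cos(a)-Y*np.sin(a),y+X*np.sin(a)+Y*np.cos(a),Z],4)
c,s=np.cos(th),np.sin(th)
print("hinge",C(.062,.044),"lid_edge",C(.062-.124*c+.013*s,.044+.124*s+.013*c),"front",C(-.062,.044))
for n in("scene","top"):
    cam=read_camera(n)
    im=cam["img"].copy()
    def pr(X):
        q=cam["mtx"]@(cam["R"]@X+cam["t"]);return tuple(int(v) for v in q[:2]/q[2])
    for Y in(-.095,.095):
        A=[C(-.062,0.0,Y),C(-.062,.044,Y),C(.062,.044,Y),C(.062-.124*c,.044+.124*s,Y),C(.062-.124*c+.013*s,.044+.124*s+.013*c,Y),C(.062+.013*s,.044+.013*c,Y)]
        for i in range(5): cv2.line(im,pr(A[i]),pr(A[i+1]),(0,0,255) if Y<0 else (0,255,0),1)
    u,v=pr(C(0,.05)); u=min(max(u,100),460); v=min(max(v,75),345)
    o=cv2.resize(im[v-75:v+75,u-100:u+100],None,fx=4,fy=4)*1.0
    cv2.imwrite(f"pics/{n}1.png",np.clip(o*1.8,0,255).astype(np.uint8)[:,:])
a=cv2.imread("pics/scene1.png");b=cv2.imread("pics/top1.png")
cv2.imwrite("pics/both1.png",np.hstack([a[:,200:600],b[:,200:600]]))
E
```

```text
n 11615 pose x,y,yawdeg,lid,latch [ 0.5298 -0.1681 14.6824  1.0166  1.4898] med|e| 0.0012 frac<4mm 1.0
hinge [ 0.5898 -0.1523  0.044 ] lid_edge [ 0.5374 -0.1661  0.1563] front [ 0.4699 -0.1838  0.044 ]
```

View pics/both1.png

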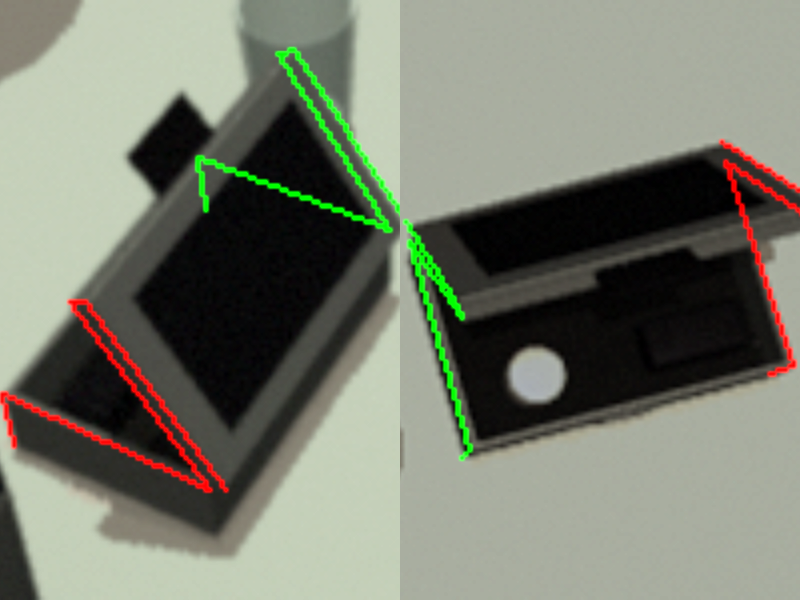

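The fit is good: the overlay follows the shell and lid edges in both views. Lid angle is 1.02 rad, case yaw 14.7°. I'll move behind and above the lid with the fingers shut.

Request:
drive_tool(motion=[[0.024, 0.0258, 0, 0, 0, -0.25, 0], [0.024, 0.0258, 0, 0, 0, -0.25, 0], [0.024, 0.0258, 0, 0, 0, -0.25, 0], [0.024, 0.0258, 0, 0, 0, -0.25, 0], [0.024, 0.0258, 0, 0, 0, -0.25, 0], [0.024, 0.0258, 0, 0, 0, -0.25, 0], [0.024, 0.0258, 0, 0, 0, -0.25, 0], [0.024, 0.0258, 0, 0, 0, -0.25, 0], [0.024, 0.0258, 0, 0, 0, -0.25, 0], [0.024, 0.0258, 0, 0, 0, -0.25, 0], [0.024, 0.0258, 0, 0, 0, -0.25, 0], [0.024, 0.0258, 0, 0, 0, -0.25, 0], [0.024, 0.0258, 0, 0, 0, -0.25, 0], [0.024, 0.0258, 0, 0, 0, -0.25, 0], [0.024, 0.0258, 0, 0, 0, -0.25, 0], [0.024, 0.0258, 0, 0, 0, -0.25, 0], [0, 0, 0, 0, 0, 0, 0], [0, 0, 0, 0, 0, 0, 0]])

```text
clock: 3.2
ee_pos: [0.5769, -0.154, 0.2446]
eef_rot: [-180.0, 0.1, 14.9]
wrist_force: [-0.4, 0.4, -0.5]
opening: 0.002
gripper_force: 0.0
```

Run:
```python
import numpy as np
x,y,a=.5298,-.1681,np.radians(14.68)
prev=np.array([.577,-.154,.2446])
for th in [1.25,1.02,.9,.8,.7,.6,.5,.4,.3,.2,.1,.03,0]:
    r=.10;X=.062-r*np.cos(th)+.013*np.sin(th)+.011;Z=.044+r*np.sin(th)+.013*np.cos(th)+.014
    w=np.array([x+X*np.cos(a),y+X*np.sin(a),Z]);print(th,np.round(X,4),np.round(w,4),np.round((w-prev)*1000,1));prev=w
```

```text
1.25 0.0538 [ 0.5818 -0.1545  0.157 ] [  4.8  -0.5 -87.6]
1.02 0.0317 [ 0.5605 -0.1601  0.15  ] [-21.3  -5.6  -7. ]
0.9 0.021 [ 0.5501 -0.1628  0.1444] [-10.4  -2.7  -5.6]
0.8 0.0127 [ 0.542  -0.1649  0.1388] [-8.1 -2.1 -5.6]
0.7 0.0049 [ 0.5345 -0.1669  0.1324] [-7.5 -2.  -6.4]
0.6 -0.0022 [ 0.5277 -0.1687  0.1252] [-6.9 -1.8 -7.2]
0.5 -0.0085 [ 0.5216 -0.1703  0.1174] [-6.1 -1.6 -7.8]
0.4 -0.014 [ 0.5162 -0.1717  0.1089] [-5.3 -1.4 -8.4]
0.3 -0.0187 [ 0.5117 -0.1728  0.1   ] [-4.5 -1.2 -8.9]
0.2 -0.0224 [ 0.5081 -0.1738  0.0906] [-3.6 -0.9 -9.4]
0.1 -0.0252 [ 0.5054 -0.1745  0.0809] [-2.7 -0.7 -9.7]
0.03 -0.0266 [ 0.5041 -0.1748  0.074 ] [-1.3 -0.3 -6.9]
0 -0.027 [ 0.5037 -0.1749  0.071 ] [-0.4 -0.1 -3. ]
```

Request:
drive_tool(motion=[[0.002, 0, -0.03, 0, 0, 0, 0], [0.002, 0, -0.03, 0, 0, 0, 0], [0.001, 0, -0.028, 0, 0, 0, 0], [-0.007, -0.002, -0.002, 0, 0, 0, 0], [-0.007, -0.002, -0.002, 0, 0, 0, 0], [-0.007, -0.002, -0.003, 0, 0, 0, 0], [-0.005, -0.0014, -0.0028, 0, 0, 0, 0], [-0.005, -0.0014, -0.0028, 0, 0, 0, 0], [-0.004, -0.001, -0.0028, 0, 0, 0, 0], [-0.004, -0.001, -0.0028, 0, 0, 0, 0], [-0.0038, -0.001, -0.0032, 0, 0, 0, 0], [-0.0037, -0.001, -0.0032, 0, 0, 0, 0]])

```text
clock: 4.2
ee_pos: [0.5343, -0.1686, 0.1327]
eef_rot: [180.0, -0.0, 14.7]
wrist_force: [0.4, -0.2, 1.7]
opening: 0.001
gripper_force: 0.5
```

Request:
drive_tool(motion=[[-0.0035, -0.0009, -0.0036, 0, 0, 0, 0], [-0.0034, -0.0009, -0.0036, 0, 0, 0, 0], [-0.003, -0.0008, -0.0039, 0, 0, 0, 0], [-0.003, -0.0008, -0.0039, 0, 0, 0, 0], [-0.0027, -0.0007, -0.0042, 0, 0, 0, 0], [-0.0026, -0.0007, -0.0042, 0, 0, 0, 0], [-0.0023, -0.0006, -0.0045, 0, 0, 0, 0], [-0.0022, -0.0006, -0.0045, 0, 0, 0, 0], [-0.0018, -0.0005, -0.0047, 0, 0, 0, 0], [-0.0018, -0.0005, -0.0047, 0, 0, 0, 0], [-0.0014, -0.0003, -0.0048, 0, 0, 0, 0], [-0.0013, -0.0003, -0.0048, 0, 0, 0, 0], [0, 0, 0, 0, 0, 0, 0]])

```text
clock: 5.28
ee_pos: [0.5048, -0.1759, 0.0798]
eef_rot: [-179.9, 0.1, 14.7]
wrist_force: [-0.8, 0.9, -0.2]
opening: -0.005
gripper_force: 0.0
```

Run:
```python
from h import *
c=read_camera("scene");cv2.imwrite("pics/s2.png",np.clip(cv2.resize(c["img"][120:330,120:380],None,fx=2.5,fy=2.5)*1.6,0,255).astype(np.uint8))
```

```text
(no output)
```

View pics/s2.png

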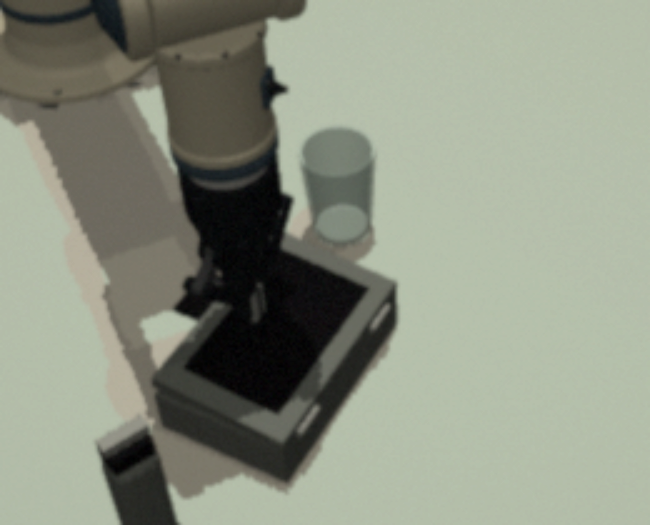

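The lid is nearly shut under the tips at (258,305) in the crop, and the case hasn't moved. I'll press it closed in small steps.

Request:
drive_tool(motion=[[-0.0006, -0.0001, -0.003, 0, 0, 0, 0], [-0.0006, -0.0001, -0.003, 0, 0, 0, 0], [0, 0, -0.002, 0, 0, 0, 0], [0, 0, -0.001, 0, 0, 0, 0], [0, 0, 0, 0, 0, 0, 0]])

```text
clock: 5.75
ee_pos: [0.5042, -0.1762, 0.0719]
eef_rot: [-180.0, 0.0, 14.7]
wrist_force: [-0.3, -0.8, 0.6]
opening: -0.001
gripper_force: 0.0
```

Request:
drive_tool(motion=[[0, 0, -0.001, 0, 0, 0, 0], [0, 0, -0.001, 0, 0, 0, 0], [0, 0, 0, 0, 0, 0, 0]])

```text
clock: 6.0
ee_pos: [0.5044, -0.1762, 0.071]
eef_rot: [180.0, -0.0, 14.7]
wrist_force: [-2.0, 0.2, 4.7]
opening: 0.003
gripper_force: 2.1
```

Request:
drive_tool(motion=[[0, 0, -0.0007, 0, 0, 0, 0], [0, 0, 0, 0, 0, 0, 0]])

```text
clock: 6.17
ee_pos: [0.5045, -0.1763, 0.0709]
eef_rot: [180.0, -0.0, 14.7]
wrist_force: [-3.4, 1.3, 8.0]
opening: 0.002
gripper_force: 3.8
```

Request:
drive_tool(motion=[[0, 0, 0.01, 0, 0, 0, 0], [0, 0, 0.035, 0, 0, 0, 0], [0, 0, 0.035, 0, 0, 0, 0], [-0.03, -0.008, 0.03, 0, 0, 0, 0], [-0.035, -0.009, 0.02, 0, 0, 0, 0], [-0.035, -0.009, 0, 0, 0, 0, 0], [-0.035, -0.009, 0, 0, 0, 0, 0], [0, 0, 0, 0, 0, 0, 0], [0, 0, 0, 0, 0, 0, 0]])

```text
clock: 6.92
ee_pos: [0.3695, -0.2115, 0.1995]
eef_rot: [179.9, -0.1, 14.5]
wrist_force: [0.3, -0.9, 0.6]
opening: 0.003
gripper_force: 0.0
```

Run:
```python
from h import *
import fit as F
# arm-free points: z<0.075
def cl(c,_o=cloud):
    P=_o(c); P[P[...,2]>.075]=9; return P
F.cloud=cl
p,P=F.fit([.5298,-.1681,np.radians(14.68),.1,1.4])
for n in("scene","top"):
    c=read_camera(n)
    for t in("lid_edge","latch_end"):
        for o in finder.pinpoint(n,t)[:1]: print(n,t,np.round(o["centre"],1),round(o["score"],2),pt(c,o["centre"]))
    cv2.imwrite(f"pics/{n}3.png",np.clip(cv2.resize(c["img"][150:330,160:440] ,None,fx=2.5,fy=2.5)*1.8,0,255).astype(np.uint8))
```

```text
n 10690 pose x,y,yawdeg,lid,latch [ 5.3060e-01 -1.6800e-01  1.4699e+01  7.3000e-03  1.4610e+00] med|e| 0.001 frac<4mm 0.98
scene lid_edge [208.4 239.8] 0.79 [ 0.4652 -0.1752  0.0543]
scene latch_end [193.8 240.5] 0.66 [ 0.3986 -0.17   -0.0023]
top lid_edge [374.5 235.1] 0.67 [ 0.4743 -0.1846  0.0583]
top latch_end [380.3 249.2] 0.81 [ 0.4476 -0.2088  0.0024]
```

View pics/scene3.png

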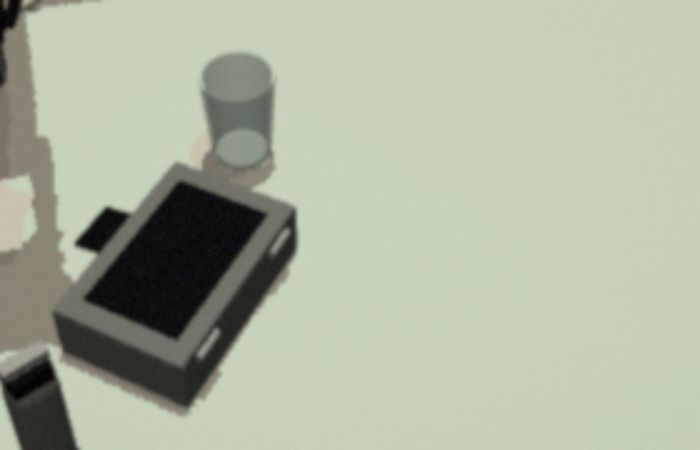

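The lid is shut (fit 0.007 rad, within noise), the case moved less than 1 mm, and the flap sticks forward at (105,230) in the crop. Now the latch: come down in front of it with the tip just overlapping its free end.

Request:
drive_tool(motion=[[0.0225, 0.0063, -0.02, 0, 0, 0, 0], [0.0225, 0.0064, -0.03, 0, 0, 0, 0], [0.0225, 0.0064, -0.03, 0, 0, 0, 0], [0, 0, -0.025, 0, 0, 0.2, 0], [0, 0, -0.01, 0, 0, 0, 0], [0, 0, -0.005, 0, 0, 0, 0], [0, 0, -0.003, 0, 0, 0, 0], [0, 0, -0.003, 0, 0, 0, 0], [0, 0, -0.003, 0, 0, 0, 0], [0, 0, -0.003, 0, 0, 0, 0], [0, 0, -0.003, 0, 0, 0, 0], [0, 0, -0.003, 0, 0, 0, 0], [0, 0, -0.003, 0, 0, 0, 0], [0, 0, 0, 0, 0, 0, 0]])

```text
clock: 8.48
ee_pos: [0.4377, -0.1919, 0.0571]
eef_rot: [-180.0, 0.0, 14.9]
wrist_force: [0.1, 0.3, 0.6]
opening: -0.004
gripper_force: 0.1
```

Request:
drive_tool(motion=[[0, 0, -0.003, 0, 0, 0, 0], [0, 0, -0.003, 0, 0, 0, 0], [0, 0, -0.003, 0, 0, 0, 0], [0, 0, -0.003, 0, 0, 0, 0], [0, 0, -0.003, 0, 0, 0, 0], [0, 0, -0.003, 0, 0, 0, 0], [0, 0, -0.003, 0, 0, 0, 0], [0, 0, -0.003, 0, 0, 0, 0], [0, 0, -0.003, 0, 0, 0, 0], [0, 0, 0, 0, 0, 0, 0]])

```text
clock: 9.32
ee_pos: [0.4375, -0.1916, 0.0296]
eef_rot: [-179.9, 0.1, 14.9]
wrist_force: [-0.3, -0.3, 0.6]
opening: 0.001
gripper_force: 0.0
```

Run:
```python
from h import *
a=read_camera("scene")["img"][170:290,150:270];b=read_camera("top")["img"][180:300,310:430]
cv2.imwrite("pics/b4.png",np.clip(cv2.resize(np.hstack([a,b]),None,fx=3.3,fy=3.3)*2.0,0,255).astype(np.uint8))
```

```text
(no output)
```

View pics/b4.png

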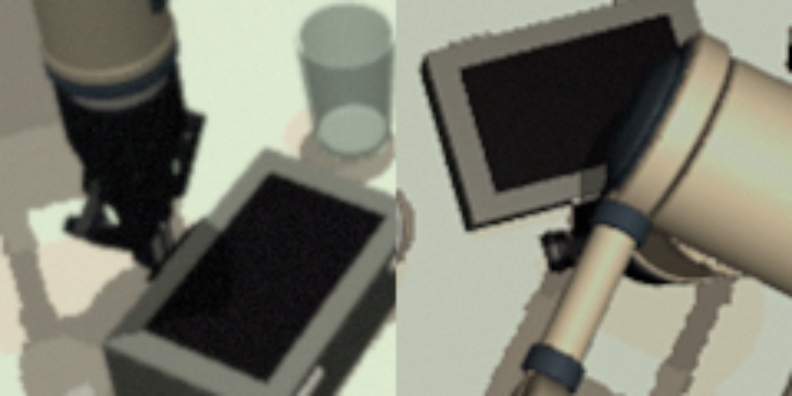

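The tips are down in front of the case at (165,250) in the left half, and the flap is no longer visible sticking out. Next I'll push it home along case +x.

Request:
drive_tool(motion=[[0.0019, 0.0005, 0, 0, 0, 0, 0], [0.0019, 0.0005, 0, 0, 0, 0, 0], [0.0019, 0.0005, 0, 0, 0, 0, 0], [0.0019, 0.0005, 0, 0, 0, 0, 0], [0.0019, 0.0005, 0, 0, 0, 0, 0], [0.0019, 0.0005, 0, 0, 0, 0, 0], [0.0019, 0.0005, 0, 0, 0, 0, 0], [0.0019, 0.0005, 0, 0, 0, 0, 0], [0, 0, 0, 0, 0, 0, 0]])

```text
clock: 10.17
ee_pos: [0.4533, -0.1879, 0.0306]
eef_rot: [180.0, 0.0, 14.9]
wrist_force: [-2.1, -1.0, 0.3]
opening: -0.004
gripper_force: 1.0
```

Request:
drive_tool(motion=[[0.0006, 0.0002, 0, 0, 0, 0, 0], [0, 0, 0, 0, 0, 0, 0]])

```text
clock: 10.33
ee_pos: [0.4534, -0.1878, 0.0304]
eef_rot: [180.0, 0.1, 14.9]
wrist_force: [-4.3, -1.1, 0.1]
opening: 0.001
gripper_force: 2.0
```

Request:
drive_tool(motion=[[0.0006, 0.0002, 0, 0, 0, 0, 0], [0, 0, 0, 0, 0, 0, 0]])

```text
clock: 10.5
ee_pos: [0.4538, -0.1876, 0.0303]
eef_rot: [-180.0, 0.1, 14.9]
wrist_force: [-4.8, -1.9, -0.5]
opening: -0.003
gripper_force: 2.5
```

The force rises against a stop, so the flap is home. I'll back off and check.

Request:
drive_tool(motion=[[-0.005, -0.0013, 0, 0, 0, 0, 0], [-0.018, -0.0045, 0, 0, 0, 0, 0], [-0.02, -0.005, 0.01, 0, 0, 0, 0], [-0.01, -0.01, 0.03, 0, 0, 0, 0], [-0.005, -0.03, 0.025, 0, 0, 0, 0], [0, -0.03, 0.025, 0, 0, 0, 0], [-0.01, -0.03, 0.025, 0, 0, 0, 0], [-0.015, -0.03, 0.02, 0, 0, 0, 0], [-0.02, -0.03, 0.02, 0, 0, 0, 0], [-0.02, -0.03, 0.02, 0, 0, 0, 0], [-0.02, -0.03, 0.02, 0, 0, 0, 0], [-0.02, -0.03, 0.02, 0, 0, 0, 0], [0, 0, 0, 0, 0, 0, 0], [0, 0, 0, 0, 0, 0, 0]])

```text
clock: 11.67
ee_pos: [0.2907, -0.45, 0.2472]
eef_rot: [179.8, -0.1, 14.7]
wrist_force: [0.5, 0.9, -1.0]
opening: -0.003
gripper_force: 0.0
```

Run:
```python
from h import *
import fit as F
def cl(c,_o=cloud):
    P=_o(c); P[P[...,2]>.075]=9; return P
F.cloud=cl
p,P=F.fit([.5298,-.1681,np.radians(14.68),.1,.1])
x,y,a=p[:3]
R=np.array([[np.cos(a),np.sin(a)],[-np.sin(a),np.cos(a)]])
ct=read_camera("top");cs=read_camera("scene")
for c in(ct,cs):
    P=cl(c).reshape(-1,3);Q=np.c_[(P[:,:2]-[x,y])@R.T,P[:,2]]
    m=(abs(Q[:,1])<.022)&(Q[:,0]<-.064)&(Q[:,0]>-.11)&(Q[:,2]>.01)
    print("flap pts",m.sum(),np.round(Q[m][:12],3).tolist(), "lid z", np.round(np.median(Q[(abs(Q[:,0]+.055)<.005)&(abs(Q[:,1])<.08)][:,2]),4))
for n in("scene","top"):
    for t in("latch_end","lid_edge","tumbler","groomer","comb"):
        for o in finder.pinpoint(n,t)[:1]: print(n,t,np.round(o["centre"],1),round(o["score"],2))
cv2.imwrite("pics/b5.png",np.clip(cv2.resize(np.hstack([cs["img"][170:290,150:270],ct["img"][180:300,310:430]]),None,fx=3.3,fy=3.3)*2.0,0,255).astype(np.uint8))
print(robot.get_state()["ee_pos"],robot.get_state()["wrist_force"])
```

```text
n 10350 pose x,y,yawdeg,lid,latch [ 0.5313 -0.1678 14.6422  0.0314  0.1777] med|e| 0.001 frac<4mm 0.98
flap pts 43 [[-0.064, -0.014, 0.056], [-0.065, -0.016, 0.053], [-0.065, -0.018, 0.057], [-0.066, -0.02, 0.055], [-0.064, -0.004, 0.058], [-0.065, -0.007, 0.056], [-0.065, -0.008, 0.057], [-0.066, -0.011, 0.056], [-0.066, -0.014, 0.053], [-0.067, -0.016, 0.052], [-0.067, -0.02, 0.044], [-0.065, 0.003, 0.058]] lid z 0.0606
flap pts 8 [[-0.065, 0.007, 0.056], [-0.065, 0.004, 0.057], [-0.065, -0.001, 0.055], [-0.066, -0.003, 0.054], [-0.066, -0.007, 0.054], [-0.067, -0.009, 0.053], [-0.067, -0.014, 0.054], [-0.065, -0.02, 0.055]] lid z 0.0593
scene lid_edge [208.5 240.2] 0.66
scene tumbler [255.4 211.7] 0.92
scene groomer [183.4 338.7] 0.85
scene comb [118.4 364.9] 0.72
top latch_end [376.3 241.3] 0.4
top lid_edge [373.9 236.1] 0.87
top tumbler [294.2 250.7] 0.85
top groomer [434.6 194.5] 0.94
top comb [485.7 211.6] 0.78
[ 0.29139002 -0.44817474  0.24551505] [-0.72704361 -0.15484901  0.66972343]
```

View pics/b5.png

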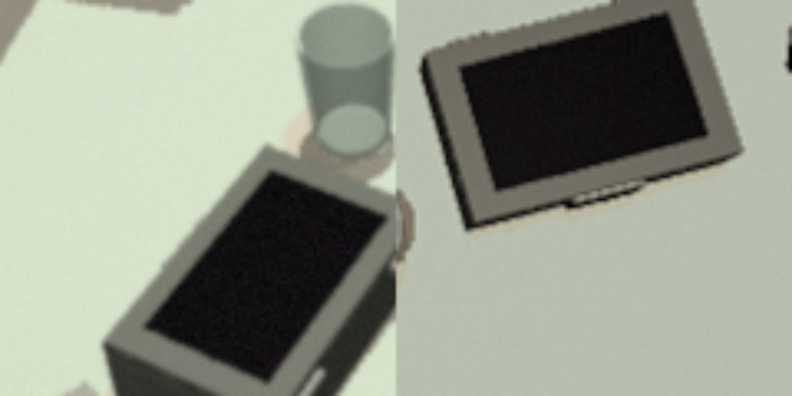

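The other objects haven't moved and the flap is down. But the lid's front edge now reads 2–3 mm high (lid fit 0.03 rad), so I'll check it by touch and press it again.

Request:
drive_tool(motion=[[0.0197, 0.027, 0, 0, 0, 0, 0], [0.0197, 0.027, 0, 0, 0, 0, 0], [0.0197, 0.027, 0, 0, 0, 0, 0], [0.0197, 0.027, 0, 0, 0, 0, 0], [0.0197, 0.027, 0, 0, 0, 0, 0], [0.0197, 0.027, 0, 0, 0, 0, 0], [0.0197, 0.027, 0, 0, 0, 0, 0], [0.0197, 0.027, 0, 0, 0, 0, 0], [0.0197, 0.027, 0, 0, 0, 0, 0], [0.0197, 0.027, 0, 0, 0, 0, 0], [0, 0, -0.035, 0, 0, 0, 0], [0, 0, -0.035, 0, 0, 0, 0], [0, 0, -0.035, 0, 0, 0, 0], [0, 0, -0.035, 0, 0, 0, 0], [0, 0, -0.018, 0, 0, 0, 0], [0, 0, -0.006, 0, 0, 0, 0], [0, 0, -0.003, 0, 0, 0, 0], [0, 0, 0, 0, 0, 0, 0]])

```text
clock: 13.87
ee_pos: [0.4886, -0.1785, 0.0793]
eef_rot: [180.0, -0.0, 14.9]
wrist_force: [-0.4, -0.6, 0.4]
opening: -0.001
gripper_force: 0.0
```

Request:
drive_tool(motion=[[0, 0, -0.002, 0, 0, 0, 0], [0, 0, -0.002, 0, 0, 0, 0], [0, 0, -0.001, 0, 0, 0, 0], [0, 0, 0, 0, 0, 0, 0]])

```text
clock: 14.2
ee_pos: [0.4886, -0.1785, 0.0742]
eef_rot: [180.0, -0.1, 14.9]
wrist_force: [0.0, 0.2, -1.2]
opening: -0.003
gripper_force: 0.0
```

Request:
drive_tool(motion=[[0, 0, -0.001, 0, 0, 0, 0], [0, 0, 0, 0, 0, 0, 0]])

```text
clock: 14.37
ee_pos: [0.4884, -0.1784, 0.0728]
eef_rot: [180.0, -0.0, 14.9]
wrist_force: [0.5, -0.4, 0.3]
opening: 0.002
gripper_force: 0.2
```

Request:
drive_tool(motion=[[0, 0, -0.001, 0, 0, 0, 0], [0, 0, 0, 0, 0, 0, 0]])

```text
clock: 14.53
ee_pos: [0.4883, -0.1783, 0.0715]
eef_rot: [180.0, -0.0, 14.9]
wrist_force: [-0.1, -0.1, 0.3]
opening: -0.003
gripper_force: 0.2
```

Request:
drive_tool(motion=[[0, 0, -0.001, 0, 0, 0, 0], [0, 0, 0, 0, 0, 0, 0]])

```text
clock: 14.7
ee_pos: [0.4884, -0.1783, 0.071]
eef_rot: [180.0, -0.0, 14.9]
wrist_force: [-0.1, 0.6, 3.4]
opening: 0.003
gripper_force: 1.8
```

Request:
drive_tool(motion=[[0, 0, -0.0008, 0, 0, 0, 0], [0, 0, 0, 0, 0, 0, 0]])

```text
clock: 14.87
ee_pos: [0.4884, -0.1783, 0.0709]
eef_rot: [180.0, -0.0, 14.9]
wrist_force: [-3.6, 1.4, 7.3]
opening: -0.004
gripper_force: 3.7
```

Request:
drive_tool(motion=[[0, 0, 0.003, 0, 0, 0, 0], [0, 0, 0.02, 0, 0, 0, 0], [0, 0, 0.03, 0, 0, 0, 0], [-0.03, -0.008, 0.02, 0, 0, 0, 0], [-0.035, -0.009, 0, 0, 0, 0, 0], [-0.035, -0.009, 0, 0, 0, 0, 0], [-0.03, -0.05, 0.0, 0, 0, 0, 0], [-0.03, -0.03, 0.0, 0, 0, 0, 0], [0, 0, 0, 0, 0, 0, 0], [0, 0, 0, 0, 0, 0, 0]])

```text
clock: 15.7
ee_pos: [0.336, -0.2709, 0.1426]
eef_rot: [180.0, -0.0, 14.6]
wrist_force: [1.0, 1.5, 0.5]
opening: -0.001
gripper_force: 0.0
```

```bash
cat > chk.py <<'E'
from h import *
import fit as F
def cl(c,_o=cloud):
    P=_o(c); P[P[...,2]>.075]=9; return P
F.cloud=cl
p,P=F.fit([.5298,-.1681,np.radians(14.68),.05,.1])
x,y,a=p[:3]
R=np.array([[np.cos(a),np.sin(a)],[-np.sin(a),np.cos(a)]])
for n in("top","scene"):
    P=cl(read_camera(n)).reshape(-1,3);Q=np.c_[(P[:,:2]-[x,y])@R.T,P[:,2]]
    m=lambda lo,hi:(Q[:,0]>lo)&(Q[:,0]<hi)&(abs(Q[:,1])<.085)&(Q[:,2]>.03)
    print(n,"lid z front/mid/back",[np.round(np.median(Q[m(l,l+.012),2]),4) for l in(-.06,-.006,.046)])
    m=(abs(Q[:,1])<.022)&(Q[:,0]<-.0625)&(Q[:,0]>-.11)&(Q[:,2]>.012)&(Q[:,2]<.051)
    print("flap",np.round(Q[m][:,[0,2]],3).tolist())
print(robot.get_state()["ee_pos"])
E
python3 chk.py
```

```text
n 10277 pose x,y,yawdeg,lid,latch [ 5.31200e-01 -1.67700e-01  1.46603e+01  7.50000e-03  2.04400e-01] med|e| 0.001 frac<4mm 0.99
top lid z front/mid/back [np.float64(0.0577), np.float64(0.0584), np.float64(0.0576)]
flap [[-0.065, 0.051], [-0.065, 0.051], [-0.066, 0.049], [-0.066, 0.048], [-0.067, 0.043], [-0.064, 0.049], [-0.065, 0.051], [-0.066, 0.05], [-0.067, 0.043], [-0.067, 0.034], [-0.065, 0.051], [-0.066, 0.049], [-0.067, 0.049], [-0.067, 0.033], [-0.067, 0.025], [-0.066, 0.05], [-0.067, 0.048], [-0.067, 0.04], [-0.067, 0.03], [-0.066, 0.05], [-0.067, 0.051], [-0.067, 0.042], [-0.067, 0.03], [-0.067, 0.031]]
scene lid z front/mid/back [np.float64(0.0563), np.float64(0.057), np.float64(0.0564)]
flap [[-0.067, 0.05], [-0.068, 0.049]]
[ 0.33816849 -0.26863615  0.1425569 ]
```

The lid is shut again at 57 mm across its depth. The flap's outer face is vertical at x = -67 mm from z = 25 to 50 mm, so it lies flat, and the gripper is clear. I'm handing in.

```bash
python3 -c "
from plant import robot
print(robot.hand_in())"
```

```text
the job is handed in; nothing more can be done
None
```

The lid is shut, the latch flap lies flat against the case front, and the job is handed in with the arm clear; the latch push raised the lid about 3 mm, so I re-pressed it after the latch, and the case shifted about 1.5 mm.

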